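# Nip up the sunken beam nut of a bread stall

## Robot

A 6-joint arm with a two-finger parallel gripper is mounted at the origin on the work surface. World frame = base frame: x ahead of the robot, y to its left, z up, the work surface at z = 0. Lengths are in m, angles in rad, forces in N, time in s.
With the tool pointing down it reaches from about 0.4 to 0.825 m from the base axis. Payload 7 kg.
Tool frame: the origin (TCP) lies at the centre of the arm's flange, where the gripper is bolted on; the fingertips stand 178 mm ahead of it and the grasp point (between the pads) lies 159 mm ahead of it (arm.tip_reach is the distance from the TCP to the fingertips, in m); z points along the fingers, y is the direction in which the jaws open and shut (so a half turn about z gives the same grasp; the last joint's range is limited). The gripper opens to 88 mm and grips with 3 to 60 N. Pads are 19 mm wide; open, the fingers measure 130 mm over their backs; the gripper's body (78 mm by 193 mm) begins 47 mm behind the grasp point.
Start: joints at [-0.959, 0.359, 0.012, 0, -1.224, -0.288], TCP at [0.215, -0.64, 0.405] pointing down, gripper open.
Joint ranges: [-3.07, 3.07], [-1.43, 2.12], [-1.02, 1.25], [-3.03, 1.67], [-3.05, -0], [-3.03, 3.03]. Speed limits (rad/s): [2.39, 2.39, 3.01, 3.14, 3.14, 3.14].

## Interface

Orientations are given as [roll, pitch, yaw] about the fixed x, y, z axes, in that order (R = Rz(yaw) Ry(pitch) Rx(roll)).
In Python, from station import arm gives the robot as it stands.
- The arm moves only by the shell command python3 -m inch 'ROWS' [OPENING] [FORCE]. ROWS is JSON, a list that holds one entry, the list of rows, each a list of 6 numbers: the shift along the world's x, y, z in units of 200 mm (1.0 is 200 mm), then the turn, a rotation vector about the world's x, y, z in units of 180 degrees (1.0 is 180 degrees). A call has 1 to 8 rows; each row is the pose to reach, as a shift and turn from the pose commanded when the call began, turning the shorter way round; what a row does not reach only later rows make up. A row lasts 1/8 s, in which the tool goes at most 62.5 mm and 10.7 degrees, less where a joint would pass 70% of its speed; a pose out of reach is approached as far as the arm can. A call with a number of a shift or a turn outside -1 to 1 is refused whole. A call with a gripper value outside its range is refused whole. OPENING is the finger opening in mm, from 0 to 87.6, set as the call begins (- or left out, the last holds). The fingers move at their own pace and stop on an object; FORCE is the grip in N (left out, the last holds). Time passes only in rows, so rows that repeat a pose let the fingers close. It gives the time, the measured TCP pose, the force and the opening at its end, in the units of the state.
- arm.get_state(): the state, without advancing time (a new reading comes with each control period).
- arm.grab_frame(name): name is "scene" or "top"; returns the picture (384x512x3 uint8, blue, green, red); there is no depth.
- arm.camera_params(name): a dict with "vertical_fov" (degrees; the focal length in pixels is half the picture's height over the tangent of half this angle, whatever the lens; pixels are square), "cx", "cy" (the principal point, pixels), "k1" (the pictures are not rectified: a ray, as slopes to the right and down, at radius r is drawn at 1 + k1 r^2 times it, then the intrinsics apply), "pose" (4x4, takes a point from camera to world coordinates). Camera axes: x right, y down, z forward; pixel columns grow to the right and rows downward; lengths in m; the calibration is good to about 2 mm. A picture is of the moment at which its call begins. camera_params takes no time and is no camera call.
- arm.job_done(): hands the job in, once; it reports no verdict.
Trained networks look in the newest picture that a camera, given by its name, has taken for a name from the list of things; names that differ only in an ending like _2 or _b are one class to them, and where a whole thing is asked for, a point or a joint stands for the part that bears it (a point fixed in the world has none). Each returns a list of dicts, best first, with "score" (0 to 1); they miss things now and then, are a little off and sometimes report something else, mostly with a low value. They report only what shows in the picture. A call takes as long as a camera call.
- arm.search_frame(target, camera): "box" ([left, top, right, bottom] in pixels, round what is visible of it).
- arm.regions_of(target, camera): "region" (384x512 bool, what is visible of it) and "box" ([left, top, right, bottom] in pixels, round what is visible of it).
The state is a dict: "t": time; "q": joint angles; "qd": joint speeds; "joint_efforts": joint torques, N m; "eef_pos": TCP position; "ee_rot": TCP orientation; "force": force on the tool from outside, world axes, zero at the start; "moment": the same for the moment, N m; "width": finger opening in m.
Only numpy, scipy, OpenCV 4.12 (cv2) and the standard library are available. Lean on these libraries where they do the work, as an engineer would, in place of code of your own. Each camera call takes 0.05 s, during which the arm holds its last target.

## Task

The square nut that holds the stall's basket-rest beam to the counter has worked loose; it sits out of sight at the bottom of the deep open bore in the beam. Take the T-handled socket wrench from its block, feel its socket down over the nut without ramming it, and turn clockwise (seen from above) until the nut comes up firm on its washer and then about an eighth of a turn more, well short of a quarter turn. Then stand the wrench back in its block and let go, leaving the bowl, the loaf and the dough scraper where they are.

Things in the scene. Friction and masses are not known exactly. Their poses are not given: they have to be found in the camera images.
- bore_mouth (a point): centre of the mouth of the open bore in the fixed timber beam (110 wide, 500 long along its own y, 110 high, standing on the counter): level with the beam's top, z up. The bore goes straight down, 46 mm in diameter, 78 mm deep, its rim countersunk 4 mm. The beam's other bore, 260 mm away, is closed by a flush pale wooden plug
- nut_seat (a point): centre of the top face of the washer at the bottom of the same bore, 75 mm below the bore mouth. On it stands the brass-coloured square nut: 26 mm across its flats, 16 mm high; the stud's end (16 mm across) rises 8 mm above the nut. This point's yaw is the beam's: the nut's own angle is not known. The nut does not go down as it turns
- nut_tight (a joint): how far (rad) the nut has been turned clockwise past the point where it comes up firm on its washer; 0 until then. About 0.8 (an eighth of a turn) is wanted. Turned clockwise the loose nut first runs at about 0.15 N m for 0.3 to 1.1 rad; then it is firm, the torque steps up to 0.45 N m and grows by 0.2 N m per rad. It stays where it is left. The wrench has about 7 degrees of play in all on the nut
- wrench_grip (a point): centre of the dark T-handle of the steel socket wrench: a bar 110 mm long (its own x), 24 mm thick (y, the width to grasp) and 28 mm high; z points up the wrench. The wrench is 168 mm long and weighs about 0.7 kg; this point lies 154 mm above its lower end. It starts upright in the tool block
- wrench_mouth (a point): centre of the open lower end of the wrench's socket: 43 mm outside diameter; inside it is square, 27.6 mm across flats and 36 mm deep, with a small lead-in, two of its flats lying square to the handle bar
- block_floor (a point): centre of the floor of the round hole in the fixed pine tool block (100 x 100 x 70 mm): the wrench's lower end rests here. The hole is 48 mm in diameter, 55 mm deep (its mouth is 55 mm above this point), rim countersunk 4 mm
- wrench: the socket wrench as a whole; origin at the centre of its lower end, x along the handle bar, z up the shaft
- bowl_mid (a point): middle of the empty green plastic bowl, 150 mm across, 65 mm high; to be left alone
- loaf_mid (a point): middle of the round crusty loaf, 140 mm across, 65 mm high; to be left alone
- scraper_mid (a point): middle of the dough scraper lying flat: steel blade and wooden grip, 120 x 90 x 18 mm; to be left alone

How it is judged:
On the way, in this order (a step that is already met when the one before it is completed fails the run):
1. the wrench's socket is fully down over the nut (z of wrench_mouth in the frame of nut_seat below 0.006 m and horizontal distance between wrench_mouth and nut_seat below 0.004 m), for 0.1 s.
2. with the wrench on it, the nut has been turned at least 0.45 rad past firm (value of joint nut_tight above 0.45 rad and z of wrench_mouth in the frame of nut_seat below 0.008 m), for 0.1 s.
At the end, for the whole second after the job is handed in: the nut is turned between 0.45 and 1.15 rad past firm, and the wrench stands at rest and upright (within 0.1 rad) in the hole of its block, its lower end within 6 mm of the hole's floor centre sideways and in height (value of joint nut_tight between 0.45 and 1.15 rad and horizontal distance between wrench_mouth and block_floor below 0.006 m and z of wrench_mouth in the frame of block_floor below 0.006 m and angle between wrench_grip's own z axis and vertical below 0.1 rad and linear speed of wrench below 0.02 m/s); the robot touches nothing.
It fails at once if the wrench is rammed down: it presses on the nut's top face or on the washer with over 40 N (contact force between wrench and nut_c1 above 40 N or contact force between wrench and nut_tight_c0 above 40 N).
It fails at once if the nut is overtightened: over 1.15 rad past firm (value of joint nut_tight above 1.15 rad).
It fails at once if the bowl, the loaf or the scraper is moved by more than 30 mm (distance of any of bowl_mid, loaf_mid, scraper_mid from where it was at the start of the episode above 0.03 m).
It also fails if it takes over 72 s, if anything falls off the work surface, if the arm or the gripper's body presses on something with over 40 N, if the wrist force passes 120 N, or if a joint passes its speed limit or range.

## Working session

There is one attempt and no reset: what is moved stays moved. The work goes in short steps, Python scripts to look and compute and a shell command to move; the robot and the scene stay as the last step left them, time stands still between calls to the robot, and variables do not carry over. Pictures are saved under pics/ and viewed, and the job is handed in when it is done.

```bash
ls; mkdir -p pics; python3 - <<'E'
from station import arm
import cv2,json
s=arm.get_state();print(s)
for n in("scene","top"):
    p=arm.camera_params(n);print(n,p)
    cv2.imwrite(f"pics/{n}0.png",arm.grab_frame(n))
E
```

```text
pics
{'t': 0.0, 'q': array([-9.58930811e-01,  3.59400797e-01,  1.10331246e-02, -3.65726808e-04,
       -1.22408117e+00, -2.88114633e-01]), 'qd': array([ 0.00079972, -0.00116149, -0.00110074, -0.00094225,  0.00135805,
        0.00166219]), 'joint_efforts': array([ 1.39874439e-03, -5.82722354e+01,  2.93060035e+01,  6.99756235e+00,
        7.08594176e-03, -2.12913192e-04]), 'eef_pos': array([ 0.21468038, -0.63974005,  0.40369942]), 'ee_rot': array([ 3.13991055e+00, -1.39971211e-04, -2.81796622e+00]), 'force': array([-0.19356391,  0.00781362,  0.41857867]), 'moment': array([ 0.04801024, -0.030751  , -0.01635023]), 'width': 0.08796859705019286}
scene {'vertical_fov': 50.76362697856793, 'cx': 257.0389021028952, 'cy': 196.50240484820563, 'k1': 0.009744962791094018, 'pose': array([[ 0.66976052,  0.60502458, -0.43054164,  0.90022089],
       [ 0.74257144, -0.54796928,  0.38511989, -0.2896076 ],
       [-0.00291659, -0.57764602, -0.81628216,  0.84201798],
       [ 0.        ,  0.        ,  0.        ,  1.        ]])}
top {'vertical_fov': 50.68224661450948, 'cx': 257.35065735079365, 'cy': 192.65470041020126, 'k1': -0.11834256194733682, 'pose': array([[-0.01768259, -0.99945186,  0.02798743,  0.45431607],
       [-0.99982943,  0.0175261 , -0.00582719,  0.08583619],
       [ 0.00533348, -0.0280857 , -0.99959129,  1.20848858],
       [ 0.        ,  0.        ,  0.        ,  1.        ]])}
```

View pics/scene0.png

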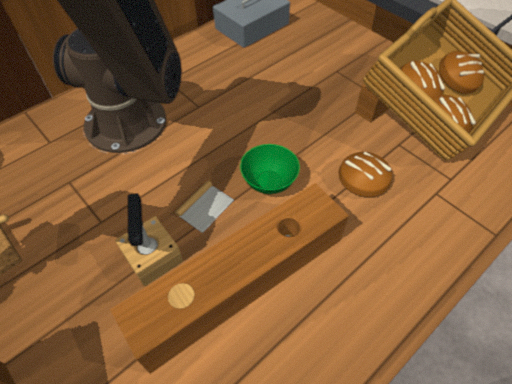

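View pics/top0.png

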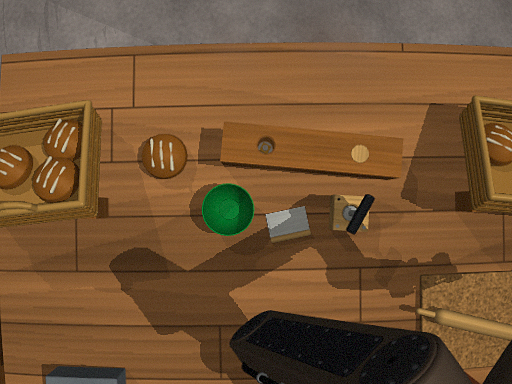

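```bash
python3 - <<'E'
from station import arm
for n in("scene","top"):
    for t in ("bore_mouth","wrench_grip","block_floor","wrench","bowl_mid","loaf_mid","scraper_mid"):
        try:print(n,t,[(round(d['score'],2),[round(float(v),1) for v in d['box']]) for d in arm.search_frame(t,n)[:3]])
        except Exception as e: print(n,t,e)
E
```

```text
scene bore_mouth [(0.67, [108.4, 181.3, 349.7, 372.9])]
scene wrench_grip [(0.97, [125.8, 197.7, 152.4, 255.6])]
scene block_floor [(0.6, [117.4, 217.0, 185.0, 280.3])]
scene wrench [(0.83, [127.8, 194.1, 157.4, 255.7])]
scene bowl_mid [(0.65, [239.1, 143.0, 302.2, 195.1])]
scene loaf_mid [(0.67, [337.2, 151.9, 392.8, 198.4])]
scene scraper_mid [(0.65, [176.6, 177.9, 230.5, 233.7])]
top bore_mouth [(0.62, [220.9, 121.2, 400.7, 180.7])]
top wrench_grip [(0.56, [340.6, 193.5, 377.6, 232.4])]
top block_floor [(0.68, [331.7, 195.1, 368.5, 233.6]), (0.58, [141.0, 132.8, 186.6, 180.4])]
top wrench [(0.98, [343.3, 196.1, 373.4, 233.5])]
top bowl_mid [(0.83, [204.9, 180.2, 253.6, 237.5])]
top loaf_mid [(0.8, [141.2, 134.0, 188.7, 178.0])]
top scraper_mid [(0.63, [264.8, 206.1, 315.0, 242.1]), (0.3, [345.9, 194.9, 372.9, 235.8])]
```

The scene view shows the wrench handle at about (135,220) in its block, the open bore at about (289,227) and the plug at (181,295). In the top view the bore is at about (265,147), the plug at (360,153) and the handle at (361,214). I'll zoom in next.

```bash
cat > h.py <<'E'
from station import arm
import numpy as np,cv2
from scipy.optimize import least_squares
P={n:arm.camera_params(n) for n in("scene","top")}
def K(n):
    f=192/np.tan(np.radians(P[n]['vertical_fov'])/2);return np.array([[f,0,P[n]['cx']],[0,f,P[n]['cy']],[0,0,1.]])
def dist(n): return np.array([P[n]['k1'],0,0,0,0.])
def proj(n,X):
    T=np.linalg.inv(P[n]['pose']);X=np.atleast_2d(np.asarray(X,float))
    return cv2.projectPoints(X,cv2.Rodrigues(T[:3,:3])[0],T[:3,3],K(n),dist(n))[0].reshape(-1,2)
def ray(n,uv):
    m=cv2.undistortPoints(np.array([[uv]],float),K(n),dist(n))[0,0]
    d=P[n]['pose'][:3,:3]@np.array([m[0],m[1],1]);return P[n]['pose'][:3,3],d/np.linalg.norm(d)
def atz(n,uv,z):
    o,d=ray(n,uv);return o+d*(z-o[2])/d[2]
def tri(a,b):
    r=least_squares(lambda X:np.r_[proj("scene",X)[0]-a,proj("top",X)[0]-b],[.6,0,.1]);return r.x,np.abs(r.fun).max()
def crop(n,box,s,out,img=None,draw=()):
    im=arm.grab_frame(n) if img is None else img
    x0,y0,x1,y1=box
    c=cv2.resize(im[y0:y1,x0:x1],None,fx=s,fy=s,interpolation=cv2.INTER_CUBIC)
    for p in draw: cv2.circle(c,(int((p[0]-x0+.5)*s),int((p[1]-y0+.5)*s)),2,(0,0,255),-1)
    for x in range(x0-x0%10+10,x1,10): cv2.putText(c,str(x),(int((x-x0+.5)*s),8),0,.3,(255,255,255),1);cv2.line(c,(int((x-x0+.5)*s),10),(int((x-x0+.5)*s),14),(255,255,255),1)
    for y in range(y0-y0%10+10,y1,10): cv2.putText(c,str(y),(0,int((y-y0+.5)*s)),0,.3,(255,255,255),1);cv2.line(c,(20,int((y-y0+.5)*s)),(24,int((y-y0+.5)*s)),(255,255,255),1)
    cv2.imwrite(out,c)
E
python3 - <<'E'
from h import *
s=cv2.imread("pics/scene0.png");t=cv2.imread("pics/top0.png")
crop("scene",(105,185,205,285),6,"pics/a1.png",s)
crop("top",(315,180,395,240),9,"pics/a2.png",t)
crop("scene",(240,180,360,260),6,"pics/a3.png",s)
crop("top",(215,110,410,190),4,"pics/a4.png",t)
E
```

```text
(no output)
```

View pics/a1.png

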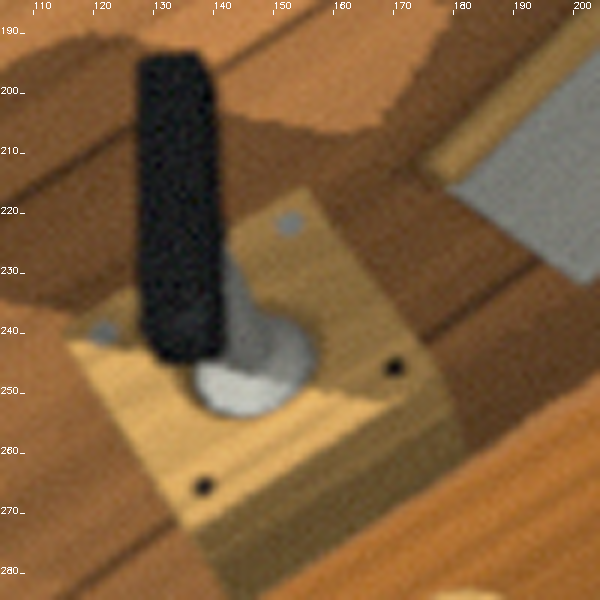

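View pics/a2.png

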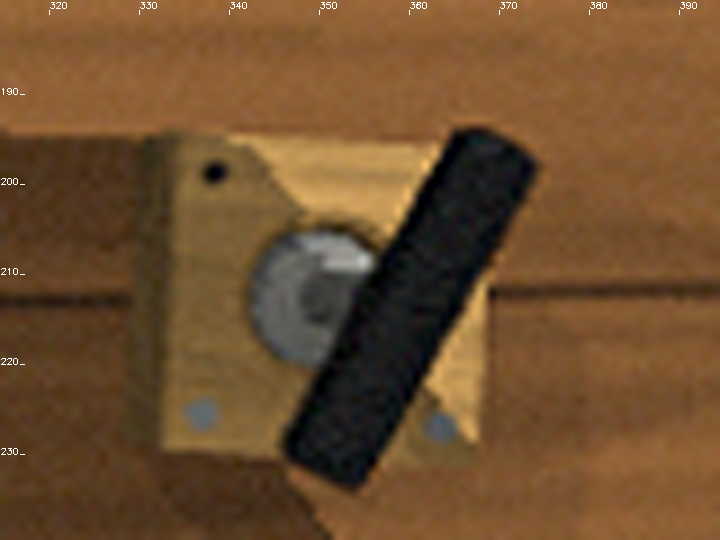

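View pics/a3.png

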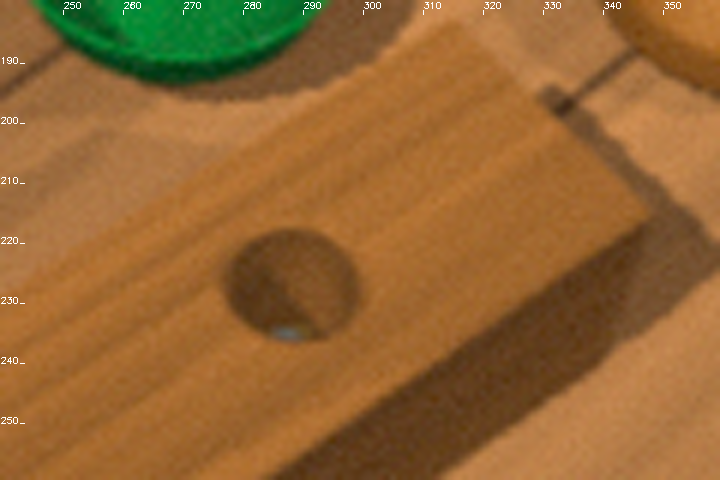

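View pics/a4.png

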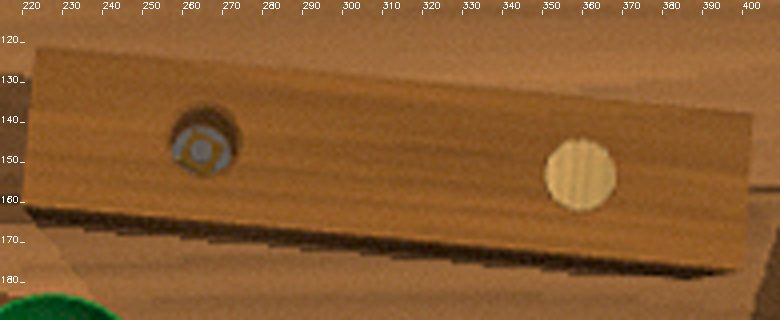

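```bash
python3 - <<'E'
from h import *
s=cv2.imread("pics/scene0.png");t=cv2.imread("pics/top0.png")
crop("top",(248,128,284,164),16,"pics/b1.png",t)
crop("scene",(268,210,308,245),16,"pics/b2.png",s)
# bore rim triangulate
print("bore",tri([288.2,227.5],[265.7,144.8]))
print("plug",tri([181,295.5],[357.8,152.6]))
# handle masks
M={}
for n,im,b in(("scene",s,(120,185,160,250)),("top",t,(335,185,385,240))):
    g=im.max(2).astype(int);m=np.zeros(g.shape,np.uint8);x0,y0,x1,y1=b
    m[y0:y1,x0:x1]=(g[y0:y1,x0:x1]<50)*255
    k,l,st,_=cv2.connectedComponentsWithStats(m);i=1+np.argmax(st[1:,4]);M[n]=(l==i).astype(np.uint8);print(n,st[i])
def box(p):
    x,y,z,yaw=p[:4];tx,ty=(p[4:6] if len(p)>4 else(0,0))
    R=cv2.Rodrigues(np.array([tx,ty,0.]))[0]@cv2.Rodrigues(np.array([0,0,yaw]))[0]
    c=np.array([[a*.055,b*.012,d*.014] for a in(1,-1) for b in(1,-1) for d in(1,-1)])
    return c@R.T+[x,y,z]
def soft(n,X):
    S=8;u=proj(n,X);h=cv2.convexHull(((u+.5)*S-.5).astype(np.float32))
    ys,xs=np.where(M[n]);x0,x1,y0,y1=xs.min()-5,xs.max()+6,ys.min()-5,ys.max()+6
    c=np.zeros(((y1-y0)*S,(x1-x0)*S),np.uint8)
    cv2.fillConvexPoly(c,np.round((h.reshape(-1,2)-[x0*S,y0*S])*16).astype(np.int32),255,cv2.LINE_AA,4)
    c=cv2.resize(c,None,fx=1/S,fy=1/S,interpolation=cv2.INTER_AREA)/255.
    return np.abs(c-M[n][y0:y1,x0:x1]).sum()
from scipy.optimize import minimize
def cost(p): return sum(soft(n,box(p)) for n in M)
X0,_=tri([134.5,219],[360,214])
print(X0)
for z0,nd in((X0[2],4),(.169,4),(.169,6)):
  best=min((minimize(cost,[X0[0],X0[1],z0,a]+[0]*(nd-4),method="Nelder-Mead",options=dict(initial_simplex=np.array([[X0[0],X0[1],z0,a]+[0]*(nd-4)]+[[X0[0]+.01*(i==0),X0[1]+.01*(i==1),z0+.01*(i==2),a+.15*(i==3)]+[.05*(i==j) for j in range(4,nd)] for i in range(nd)]),maxiter=1500)) for a in(-.5,.5,1,-1)),key=lambda r:r.fun)
  print(best.x,best.fun,[soft(n,box(best.x)) for n in M])
E
```

```text
bore (array([0.61544143, 0.05373474, 0.10444738]), np.float64(0.18812401075246044))
plug (array([ 0.58814566, -0.20233875,  0.10777173]), np.float64(1.2840103850232367))
scene [128 194  15  52 663]
top [346 194  28  40 432]
[ 0.42311581 -0.18574211  0.16721995]
[ 0.42248043 -0.18548005  0.16260444 -0.50272658] 256.0627450980392 [np.float64(169.14901960784314), np.float64(86.91372549019609)]
[ 0.42245402 -0.1853902   0.16261037 -0.50327925] 256.00392156862745 [np.float64(169.50588235294114), np.float64(86.49803921568628)]
[ 0.4243492  -0.18529112  0.17074684 -0.50971293 -0.245728   -0.0460395 ] 118.96078431372548 [np.float64(53.752941176470586), np.float64(65.2078431372549)]
```

View pics/b1.png

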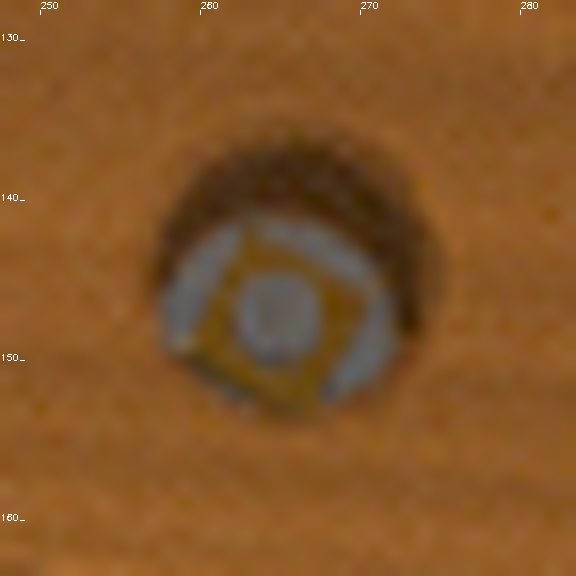

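View pics/b2.png

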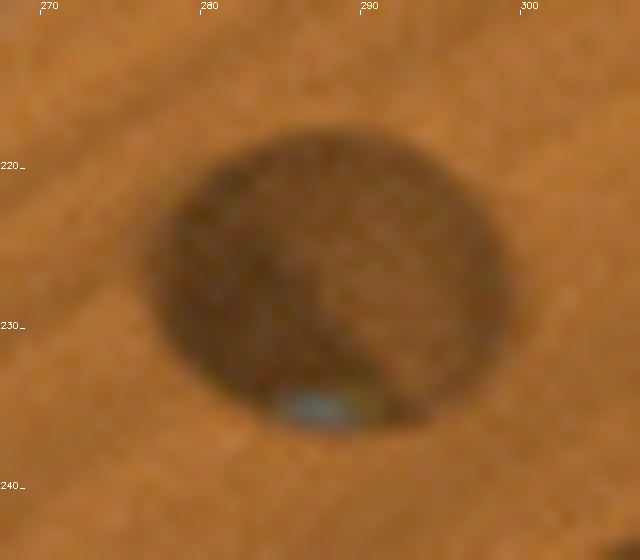

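```bash
python3 - <<'E'
from h import *
s=cv2.imread("pics/scene0.png");t=cv2.imread("pics/top0.png")
def box(x,y,z,yaw):
    R=cv2.Rodrigues(np.array([0,0,yaw]))[0]
    c=np.array([[a*.055,b*.012,d*.014] for a in(1,-1) for b in(1,-1) for d in(1,-1)])
    return c@R.T+[x,y,z]
def ov(p,tag,draws=None):
    X=box(*p)
    x,y,z,_=p
    sh=[[x,y,h] for h in np.arange(.07,z,.01)]
    ring=[[x+.0215*np.cos(a),y+.0215*np.sin(a),z-.154+.055] for a in np.arange(0,6.3,.3)]
    hole=[[x+.027*np.cos(a),y+.027*np.sin(a),.07] for a in np.arange(0,6.3,.3)]
    for n,im,b,k in(("scene",s,(105,185,205,285),6),("top",t,(315,180,395,240),9)):
        crop(n,b,k,f"pics/{tag}{n}.png",im,list(proj(n,X))+list(proj(n,sh))+list(proj(n,hole)))
ov((.4225,-.1855,.169,-.503),"c")
E
cd pics; python3 -c "
import cv2,numpy as np
a=cv2.imread('cscene.png');b=cv2.imread('ctop.png');b=cv2.resize(b,(600,450));o=np.zeros((600,800,3),np.uint8)
cv2.imwrite('cs.png',a)"
```

```text
(no output)
```

View pics/cscene.png

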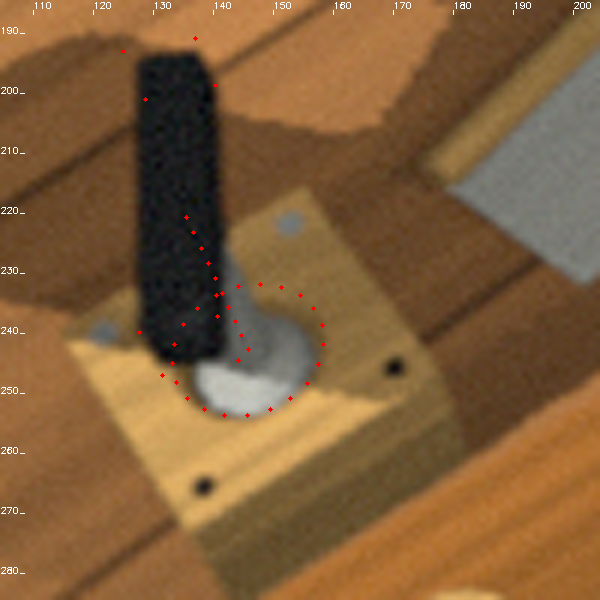

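View pics/ctop.png

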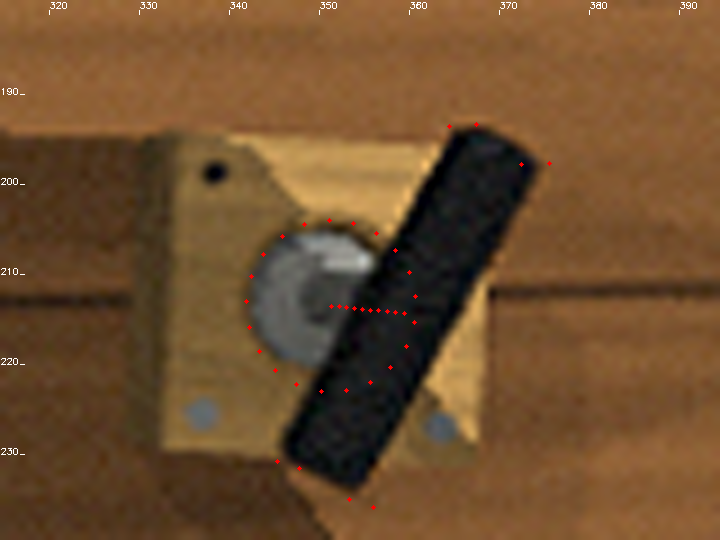

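```bash
python3 - <<'E'
from h import *
s=cv2.imread("pics/scene0.png");t=cv2.imread("pics/top0.png")
g=lambda im:np.clip(im.astype(float)*4-40,0,255).astype(np.uint8)
crop("scene",(120,185,160,255),8,"pics/d1.png",g(s));crop("top",(338,186,380,240),10,"pics/d2.png",g(t))
a=cv2.imread("pics/d1.png");b=cv2.imread("pics/d2.png");o=np.zeros((600,800,3),np.uint8);o[:a.shape[0],:a.shape[1]]=a;o[:b.shape[0],350:350+b.shape[1]]=b
cv2.imwrite("pics/d.png",o)
E
```

```text
(no output)
```

View pics/d.png

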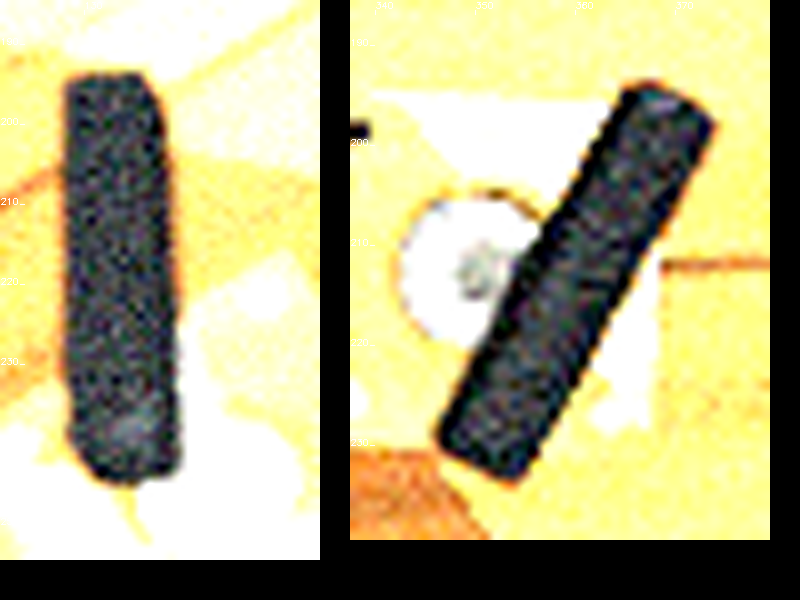

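```bash
python3 - <<'E'
from h import *
r=lambda v:np.round(v,4)
print("bore scene/top z.11",r(atz("scene",[288.2,227.2],.11)),r(atz("top",[265.7,144.8],.11)))
print("plug",r(atz("scene",[181,295.5],.11)),r(atz("top",[357.8,152.6],.11)))
c=[atz("top",p,.051) for p in([262.5,141.7],[270.4,146.3],[265.7,153.3],[258.7,149.3])]
c=np.array(c);print("nut",r(c),r(c.mean(0)),[(round(np.linalg.norm(c[i]-c[(i+1)%4]),4),round(np.degrees(np.arctan2(*(c[(i+1)%4]-c[i])[1::-1])),1)) for i in range(4)])
print("stud",r(atz("top",[264.8,147.4],.059)))
t=cv2.imread("pics/top0.png")
# beam corners and block
print("beam corners top",[r(atz("top",p,.11)) for p in([222.5,122],[400.5,138],[397,177.5],[220.5,160.5])])
print("handle yaw",[np.degrees(np.arctan2(*(atz("top",a,.17)-atz("top",b,.17))[1::-1])) for a,b in(([362.5,195.5],[345.8,229]),([373.5,198.5],[354,233.5]))])
print("block",[r(atz("top",p,.07)) for p in([333.5,194.8],[367,194.8],[366.5,229.5],[332,230.5])])
print("block sc",[r(atz("scene",p,.07)) for p in([155,216],[177.5,246],[136,273],[114,243])])
print("handle ctr",r(atz("top",[360,214],.183)),r(atz("top",[350.5,212.5],.168)))
E
```

```text
bore scene/top z.11 [0.6168 0.0514 0.11  ] [0.6151 0.0544 0.11  ]
plug [ 0.5878 -0.2041  0.11  ] [ 0.5902 -0.1982  0.11  ]
nut [[0.6328 0.0617 0.051 ]
 [0.6192 0.0393 0.051 ]
 [0.5992 0.0532 0.051 ]
 [0.6111 0.073  0.051 ]] [0.6156 0.0568 0.051 ] [(np.float64(0.0263), np.float64(-121.4)), (np.float64(0.0243), np.float64(145.2)), (np.float64(0.0231), np.float64(59.1)), (np.float64(0.0245), np.float64(-27.4))]
stud [0.6151 0.0556 0.059 ]
beam corners top [array([0.68  , 0.1713, 0.11  ]), array([ 0.6298, -0.3204,  0.11  ]), array([ 0.5201, -0.3065,  0.11  ]), array([0.5743, 0.1781, 0.11  ])]
handle yaw [np.float64(-28.08078728191883), np.float64(-30.80952691805452)]
block [array([ 0.4764, -0.1357,  0.07  ]), array([ 0.4746, -0.2318,  0.07  ]), array([ 0.3763, -0.2282,  0.07  ]), array([ 0.3758, -0.1293,  0.07  ])]
block sc [array([ 0.3783, -0.1325,  0.07  ]), array([ 0.475 , -0.1396,  0.07  ]), array([ 0.469 , -0.2396,  0.07  ]), array([ 0.3769, -0.237 ,  0.07  ])]
handle ctr [ 0.424 -0.181  0.183] [ 0.4279 -0.16    0.168 ]
```

```bash
python3 -m inch '[[[0.05,0.1,0.02,0,0,0.04],[0.15,0.3,0.06,0,0,0.09],[0.25,0.5,0.1,0,0,0.15],[0.35,0.7,0.12,0,0,0.21],[0.45,0.88,0.15,0,0,0.27],[0.52,1.0,0.15,0,0,0.32],[0.52,1.0,0.15,0,0,0.37],[0.52,1.0,0.15,0,0,0.4]]]' 80 40; python3 -m inch '[[[0.05,0.1,0,0,0,0.04],[0.15,0.3,0,0,0,0.09],[0.25,0.5,0,0,0,0.15],[0.35,0.7,0,0,0,0.2],[0.43,0.88,0,0,0,0.25],[0.5,1.0,0,0,0,0.3],[0.52,1.0,0,0,0,0.338],[0.52,1.0,0,0,0,0.338]]]'
```

```text
t: 1.8
eef_pos: [0.319, -0.4394, 0.435]
ee_rot: [-3.141, -0.0, -1.556]
force: [-0.5, -0.2, -0.8]
width: 0.08
t: 2.8
eef_pos: [0.423, -0.2396, 0.4348]
ee_rot: [-3.142, -0.0, -0.499]
force: [0.3, -0.8, 0.4]
width: 0.08
```

```bash
python3 -m inch '[[[0,0.1,0,0,0,0],[0,0.2,0,0,0,0],[0,0.275,-0.05,0,0,0],[0,0.275,-0.15,0,0,0],[0,0.275,-0.15,0,0,0]]]'; python3 - <<'E'
from h import *
s=arm.grab_frame("scene");t=arm.grab_frame("top")
crop("scene",(85,130,205,270),4,"pics/e1.png",s);crop("top",(300,150,420,260),4,"pics/e2.png",t)
E
```

```text
t: 3.42
eef_pos: [0.422, -0.1848, 0.4031]
ee_rot: [3.14, 0.003, -0.501]
force: [-0.3, -0.1, -1.1]
width: 0.0801
```

View pics/e1.png

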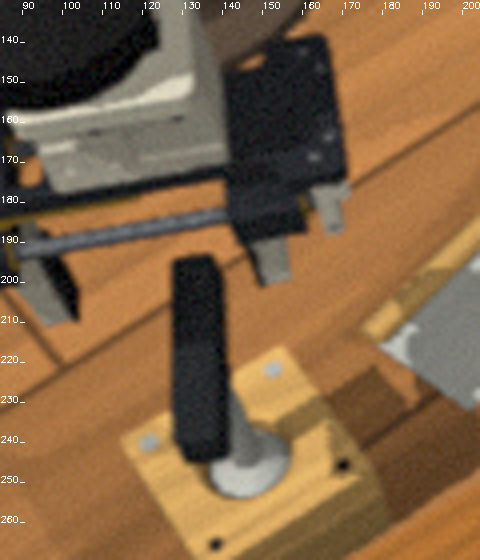

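View pics/e2.png

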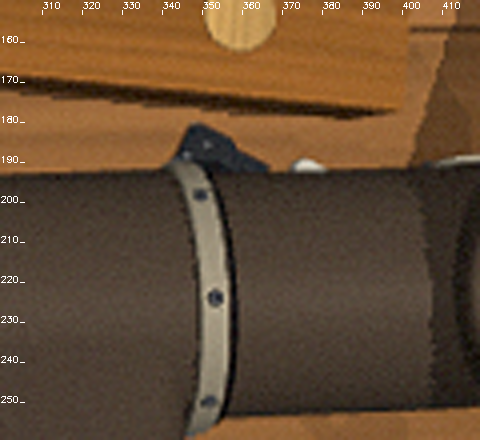

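The fingers, with tips near (100,208) and (153,198) in the scene view, straddle the handle at (135,220). I'll descend to the grasp height.

```bash
python3 -m inch '[[[0,0,-0.08,0,0,0],[0,0,-0.16,0,0,0],[0,0,-0.24,0,0,0],[0,0,-0.31,0,0,0],[0,0,-0.36,0,0,0],[0,0,-0.375,0,0,0],[0,0,-0.375,0,0,0]]]' 80; python3 -m inch '[[[0,0,0,0,0,0],[0,0,0,0,0,0],[0,0,0,0,0,0],[0,0,0,0,0,0],[0,0,0,0,0,0]]]' 10 50; python3 -c "
from station import arm;s=arm.get_state();print(s['force'],s['moment'],s['width'],s['eef_pos'],s['ee_rot'])"
```

```text
t: 4.4
eef_pos: [0.4229, -0.185, 0.3298]
ee_rot: [3.141, -0.0, -0.499]
force: [0.0, 0.3, 0.6]
width: 0.0802
t: 5.03
eef_pos: [0.4227, -0.1849, 0.3297]
ee_rot: [-3.142, -0.0, -0.499]
force: [-0.9, 1.2, -0.1]
width: 0.0359
[-0.87581777  1.17293654 -0.13836698] [-0.10128332  0.15090817 -0.01087977] 0.03588018263534727 [ 0.42272072 -0.1849105   0.3296856 ] [-3.14155847e+00 -4.02736963e-05 -4.99331054e-01]
```

Still closing; continue.

```bash
python3 -m inch '[[[0,0,0,0,0,0],[0,0,0,0,0,0],[0,0,0,0,0,0],[0,0,0,0,0,0]]]' 10 50; python3 -c "
from station import arm;s=arm.get_state();print(s['force'],s['moment'],s['width'],s['eef_pos'],s['ee_rot'])"
```

```text
t: 5.52
eef_pos: [0.4227, -0.185, 0.3297]
ee_rot: [3.141, 0.0, -0.499]
force: [-0.8, 0.1, -0.5]
width: 0.024
[-0.81763217  0.14224221 -0.45693057] [-0.57343533  0.23652844 -0.01282305] 0.024024823720227146 [ 0.42272294 -0.18495418  0.32965442] [ 3.14146704e+00  4.60362124e-05 -4.99327137e-01]
```

Gripped at 24 mm, as expected. Now I'll lift the wrench.

```bash
python3 -m inch '[[[0,0,0.03,0,0,0],[0,0,0.12,0,0,0],[0,0,0.22,0,0,0],[0,0,0.34,0,0,0],[0,0,0.46,0,0,0],[0,0,0.58,0,0,0],[0,0,0.65,0,0,0],[0,0,0.65,0,0,0]]]' 10 60; python3 - <<'E'
from h import *
s=arm.get_state();print(s['force'],s['moment'],s['width'],s['eef_pos'],s['ee_rot'])
s=arm.grab_frame("scene");t=arm.grab_frame("top")
crop("scene",(85,130,205,280),4,"pics/f1.png",s);cv2.imwrite("pics/f2.png",t);cv2.imwrite("pics/f1r.png",s)
E
```

```text
t: 6.52
eef_pos: [0.4227, -0.1848, 0.4598]
ee_rot: [-3.141, -0.0, -0.499]
force: [-0.1, 0.5, -9.7]
width: 0.024
[-0.09715323  0.53800818 -9.68113707] [-0.00225729  0.2139101  -0.02230413] 0.023952309653025337 [ 0.42269137 -0.18477183  0.45983548] [-3.14078170e+00 -4.71074258e-04 -4.99334240e-01]
```

View pics/f1.png

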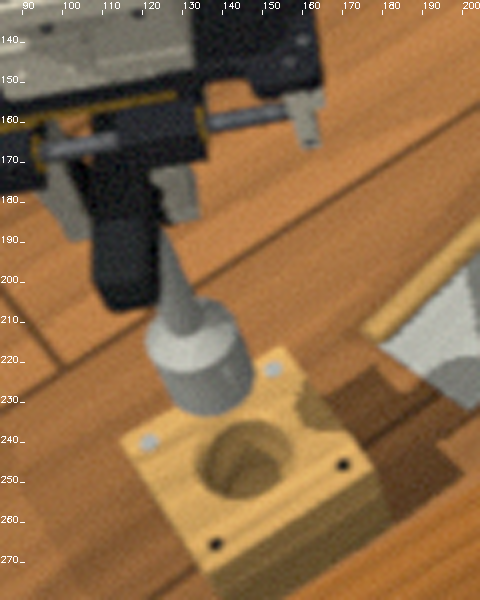

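View pics/f2.png

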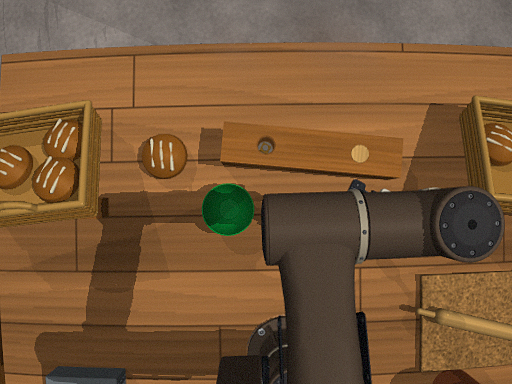

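The wrench is in hand, with its socket at about (135,220) in the scene view and the block hole at about (146,244). The arm hides it in the top view, so I'll overlay the predicted socket on the scene view.

```bash
cat >> h.py <<'E'
def circ(x,y,z,r,n=24):
    a=np.linspace(0,2*np.pi,n,endpoint=False);return np.c_[x+r*np.cos(a),y+r*np.sin(a),np.full(n,z)]
E
python3 - <<'E'
from h import *
s=cv2.imread("pics/f1r.png")
print("hole",atz("scene",[145.6,244.4],.07))
x,y,z=.4227,-.1848,.4598
D=list(proj("scene",circ(x,y,z-.313,.0215)))+list(proj("scene",circ(x,y,z-.313+.04,.0215)))
crop("scene",(105,185,165,265),8,"pics/g1.png",s,D)
E
```

```text
hole [ 0.42565929 -0.18826597  0.07      ]
```

View pics/g1.png

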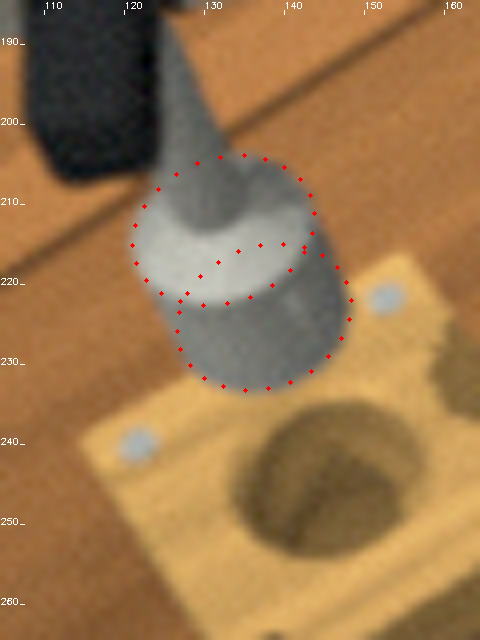

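The predicted socket outline fits the picture to within about 0.5 px, so the mouth lies under the TCP. While the bore is still unobstructed, I'll refine the nut angle.

```bash
python3 - <<'E'
from h import *
from scipy.optimize import minimize
for f in("top0","f2"):
    im=cv2.imread(f"pics/{f}.png").astype(np.float32)
    b=im[138:157,254:276];sat=(b[...,2]-b[...,0])  # brass: R-B high, washer ~0
    # model: visible region; fit square (bright R-B) within washer disk, minus stud disk
    S=8
    def cost(p):
        cx,cy,th=p
        R=.013
        q=np.array([[cx+R*(a*np.cos(th)-c*np.sin(th)),cy+R*(a*np.sin(th)+c*np.cos(th)),.051] for a,c in((1,1),(-1,1),(-1,-1),(1,-1))])
        def mask(X):
            u=proj("top",X);m=np.zeros((19*S,22*S),np.uint8)
            cv2.fillConvexPoly(m,np.round((((u-[254,138])+.5)*S-.5)*16).astype(np.int32),255,cv2.LINE_AA,4)
            return cv2.resize(m,(22,19),interpolation=cv2.INTER_AREA)/255.
        sq=mask(q);st=mask(circ(cx,cy,.059,.008));wa=mask(circ(cx,cy,.035,.0225))*mask(circ(.6155,.0537,.106,.0225))
        m=np.clip(sq-st,0,1);roi=np.clip(np.maximum(wa,sq),0,1)>.7
        m=cv2.GaussianBlur(m,(0,0),.5)
        A=np.c_[m[roi],np.ones(roi.sum())];v=sat[roi]
        c,res,_,_=np.linalg.lstsq(A,v,rcond=None);r=v-A@c
        return (r@r)/roi.sum()/v.var()
    out=[]
    for th in np.radians([-50,-40,-30,-20,-5]):
        r=minimize(cost,[.6155,.055,th],method="Nelder-Mead",options=dict(initial_simplex=[[.6155,.055,th],[.618,.055,th],[.6155,.058,th],[.6155,.055,th+.15]]))
        out.append((round(r.fun,3),np.round(r.x[:2],4),round(np.degrees(r.x[2]),1)))
    print(f,sorted(out,key=lambda o:o[0]))
E
```

```text
top0 [(np.float64(0.139), array([0.6149, 0.0556]), np.float64(-29.6)), (np.float64(0.14), array([0.6148, 0.0556]), np.float64(-29.6)), (np.float64(0.14), array([0.6148, 0.0556]), np.float64(-29.8)), (np.float64(0.142), array([0.6147, 0.0558]), np.float64(-29.8)), (np.float64(0.144), array([0.6149, 0.0556]), np.float64(-28.4))]
f2 [(np.float64(0.128), array([0.6149, 0.0556]), np.float64(-29.7)), (np.float64(0.128), array([0.6149, 0.0556]), np.float64(-30.3)), (np.float64(0.129), array([0.6146, 0.0557]), np.float64(-30.1)), (np.float64(0.129), array([0.6147, 0.0557]), np.float64(-29.9)), (np.float64(0.133), array([0.6146, 0.0557]), np.float64(-28.9))]
```

```bash
python3 -m inch '[[[0.05,0.06,0,0,0,0],[0.15,0.18,0,0,0,0],[0.3,0.36,0,0,0,0],[0.45,0.54,0,0,0,0],[0.57,0.7,0,0,0,0],[0.67,0.84,0,0,0,0],[0.75,0.94,0,0,0,-0.01],[0.8,1.0,0,0,0,-0.013]]]'; python3 -m inch '[[[0.1,0.1,0,0,0,0],[0.14,0.16,0,0,0,0],[0.166,0.19,0,0,0,0],[0.166,0.19,0,0,0,0],[0.166,0.19,0,0,0,0]]]'; python3 - <<'E'
from h import *
s=arm.get_state();print(s['t'],s['force'],s['moment'],s['width'],s['eef_pos'],s['ee_rot'])
x,y,z=s['eef_pos']
s=arm.grab_frame("scene");t=arm.grab_frame("top")
D=list(proj("scene",circ(x,y,z-.313,.0215)))+list(proj("scene",circ(x,y,z-.313+.04,.0215)))
crop("scene",(240,160,340,260),6,"pics/h1.png",s,D);crop("top",(215,100,315,190),6,"pics/h2.png",t)
E
```

```text
t: 7.62
eef_pos: [0.5836, 0.0168, 0.4581]
ee_rot: [3.14, 0.002, -0.539]
force: [-0.2, -0.2, -8.2]
width: 0.0238
t: 8.25
eef_pos: [0.6155, 0.0525, 0.4598]
ee_rot: [3.141, 0.0, -0.54]
force: [-0.0, -0.7, -7.7]
width: 0.0234
8.25 [-0.04539665 -0.72370854 -7.67311766] [-0.06983429  0.1002279  -0.02078879] 0.02344165070161268 [0.61550856 0.05254291 0.45975202] [ 3.14133935e+00  1.68852763e-04 -5.40490756e-01]
```

View pics/h1.png

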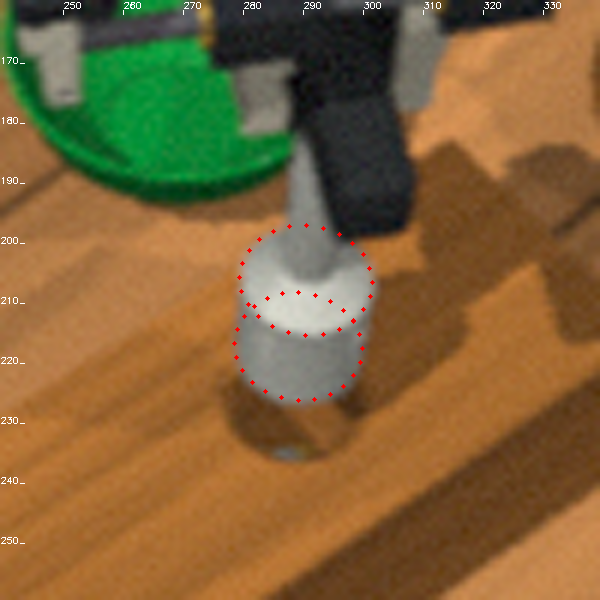

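View pics/h2.png

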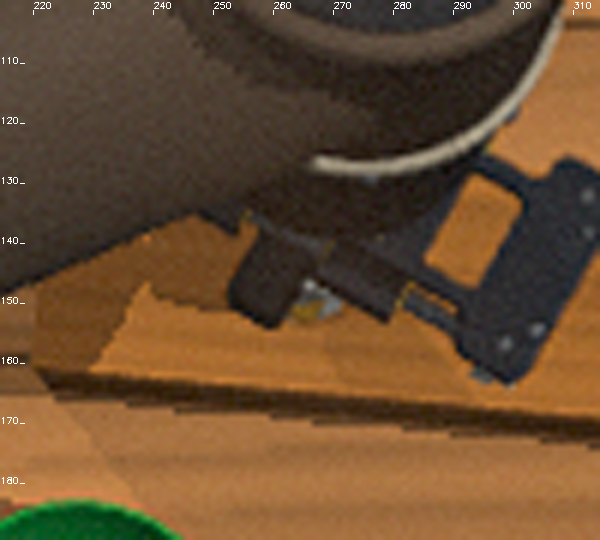

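The nut angle is -30° in both pictures, and the bar is at -31°. The socket, at about (289,215) in the scene view, lines up with the prediction above the bore. I'll nudge y by 1 mm and descend to just inside the rim.

```bash
python3 -m inch '[[[0,0.005,-0.04,0,0,0.004],[0,0.005,-0.08,0,0,0.004],[0,0.005,-0.12,0,0,0.004],[0,0.005,-0.15,0,0,0.004],[0,0.005,-0.17,0,0,0.004],[0,0.005,-0.19,0,0,0.004],[0,0.005,-0.2,0,0,0.004],[0,0.005,-0.2,0,0,0.004]]]';python3 -m inch '[[[0,0,-0.01,0,0,0],[0,0,-0.02,0,0,0],[0,0,-0.03,0,0,0],[0,0,-0.03,0,0,0]]]'; python3 - <<'E'
from h import *
s=arm.get_state();print(s['t'],s['force'],s['moment'],s['width'],s['eef_pos'],s['ee_rot'])
s=arm.grab_frame("scene")
crop("scene",(240,160,340,260),6,"pics/i1.png",s)
E
```

```text
t: 9.35
eef_pos: [0.6159, 0.0541, 0.4199]
ee_rot: [-3.141, -0.0, -0.527]
force: [-1.3, 0.5, -6.6]
width: 0.0236
t: 9.85
eef_pos: [0.6158, 0.0542, 0.4131]
ee_rot: [3.141, 0.001, -0.528]
force: [-1.2, 0.5, -9.5]
width: 0.0235
9.85 [-1.23584544  0.48782346 -9.54877993] [0.38111358 0.69789241 0.00623664] 0.02348813000984285 [0.61582853 0.05415787 0.41313113] [ 3.14118401e+00  6.67051197e-04 -5.27594327e-01]
```

View pics/i1.png

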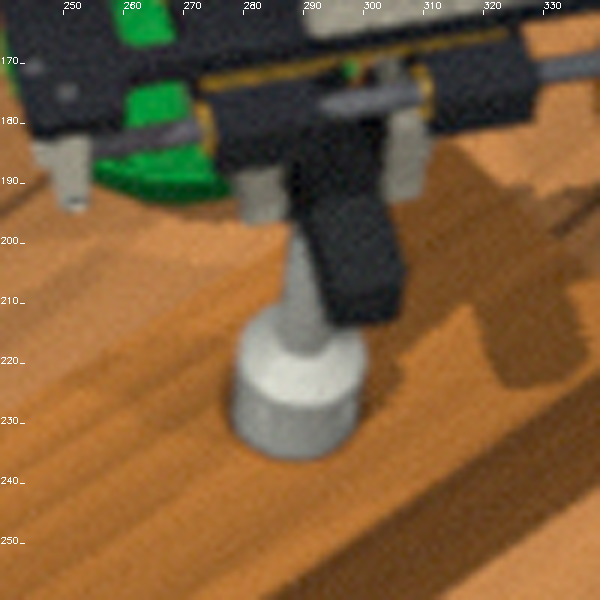

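```bash
cat > st.py <<'E'
from station import arm;import numpy as np
s=arm.get_state();np.set_printoptions(precision=4,suppress=True)
p=s['eef_pos'];print(round(s['t'],2),'F',s['force'],'M',s['moment'],'w',round(s['width'],4),'p',p,'mouthz',round(p[2]-.313,4),'yaw',round(s['ee_rot'][2],4),round(np.degrees(s['ee_rot'][2]),2),'q6',round(s['q'][5],3))
E
python3 -m inch '[[[-0.004,0.002,-0.01,0,0,0],[-0.004,0.002,-0.02,0,0,0],[-0.004,0.002,-0.04,0,0,0],[-0.004,0.002,-0.06,0,0,0],[-0.004,0.002,-0.08,0,0,0],[-0.004,0.002,-0.08,0,0,0]]]'; python3 st.py
```

```text
t: 10.65
eef_pos: [0.6151, 0.0544, 0.3971]
ee_rot: [3.141, 0.0, -0.528]
force: [0.2, -0.4, -8.4]
width: 0.0237
10.65 F [ 0.2331 -0.4023 -8.381 ] M [0.0022 0.2601 0.017 ] w 0.0237 p [0.6151 0.0544 0.3971] mouthz 0.0841 yaw -0.5276 -30.23 q6 0.639
```

```bash
python3 -m inch '[[[0,0,-0.02,0,0,0],[0,0,-0.04,0,0,0],[0,0,-0.06,0,0,0],[0,0,-0.08,0,0,0],[0,0,-0.1,0,0,0],[0,0,-0.12,0,0,0],[0,0,-0.13,0,0,0],[0,0,-0.13,0,0,0]]]'; python3 st.py
```

```text
t: 11.65
eef_pos: [0.6151, 0.0545, 0.3714]
ee_rot: [3.141, 0.0, -0.528]
force: [-0.9, -0.1, -8.7]
width: 0.0239
11.65 F [-0.8749 -0.1012 -8.7339] M [ 0.1337  0.3608 -0.0889] w 0.0239 p [0.6151 0.0545 0.3714] mouthz 0.0584 yaw -0.5276 -30.23 q6 0.639
```

```bash
python3 -m inch '[[[0,0,-0.005,0,0,0],[0,0,-0.01,0,0,0],[0,0,-0.015,0,0,0],[0,0,-0.02,0,0,0],[0,0,-0.025,0,0,0],[0,0,-0.03,0,0,0],[0,0,-0.03,0,0,0]]]'; python3 st.py;python3 -m inch '[[[0,0,-0.005,0,0,0],[0,0,-0.005,0,0,0]]]'; python3 st.py
```

```text
t: 12.52
eef_pos: [0.6152, 0.0545, 0.3656]
ee_rot: [3.142, 0.0, -0.528]
force: [-0.9, 0.2, -8.3]
width: 0.0239
12.53 F [-0.8562  0.1933 -8.3429] M [ 0.1871  0.4371 -0.0148] w 0.0239 p [0.6152 0.0545 0.3656] mouthz 0.0526 yaw -0.5276 -30.23 q6 0.639
t: 12.78
eef_pos: [0.6152, 0.0545, 0.365]
ee_rot: [-3.141, -0.0, -0.528]
force: [-1.4, -0.0, -5.7]
width: 0.0239
12.78 F [-1.4351 -0.0077 -5.7075] M [0.2251 0.7697 0.0368] w 0.0239 p [0.6152 0.0545 0.365 ] mouthz 0.052 yaw -0.5275 -30.22 q6 0.639
```

```bash
python3 -m inch '[[[-0.003,0.001,-0.003,0,0,0],[-0.003,0.001,-0.006,0,0,0]]]'; python3 st.py;python3 -m inch '[[[0,0,-0.005,0,0,0],[0,0,-0.005,0,0,0]]]'; python3 st.py
```

```text
t: 13.02
eef_pos: [0.6145, 0.0548, 0.3634]
ee_rot: [-3.141, 0.0, -0.528]
force: [0.0, 0.9, -8.2]
width: 0.0236
13.03 F [ 0.0221  0.8943 -8.2282] M [0.2096 0.4606 0.0249] w 0.0236 p [0.6145 0.0548 0.3634] mouthz 0.0504 yaw -0.5277 -30.23 q6 0.638
t: 13.28
eef_pos: [0.6144, 0.0547, 0.3618]
ee_rot: [3.141, 0.001, -0.528]
force: [-0.1, 0.3, -8.9]
width: 0.0238
13.28 F [-0.1332  0.2853 -8.9181] M [0.2952 0.3993 0.049 ] w 0.0238 p [0.6144 0.0547 0.3618] mouthz 0.0488 yaw -0.5277 -30.23 q6 0.638
```

It's now 2 mm past the contact height with no extra force, so the socket is entering over the nut. I'll keep going gently.

```bash
python3 -m inch '[[[0,0,-0.006,0,0,0],[0,0,-0.012,0,0,0],[0,0,-0.018,0,0,0],[0,0,-0.018,0,0,0]]]'; python3 st.py;python3 -m inch '[[[0,0,-0.006,0,0,0],[0,0,-0.012,0,0,0],[0,0,-0.018,0,0,0],[0,0,-0.018,0,0,0]]]'; python3 st.py
```

```text
t: 13.78
eef_pos: [0.6145, 0.0547, 0.3586]
ee_rot: [3.141, 0.0, -0.528]
force: [-1.3, 0.6, -9.3]
width: 0.0239
13.78 F [-1.3091  0.6212 -9.2908] M [0.3504 0.6947 0.0765] w 0.0239 p [0.6145 0.0547 0.3586] mouthz 0.0456 yaw -0.5277 -30.23 q6 0.638
t: 14.28
eef_pos: [0.6145, 0.0547, 0.3551]
ee_rot: [3.142, 0.0, -0.528]
force: [-1.5, -0.1, -8.3]
width: 0.0238
14.28 F [-1.5202 -0.1232 -8.2759] M [ 0.4735  0.7522 -0.0092] w 0.0238 p [0.6145 0.0547 0.3551] mouthz 0.0421 yaw -0.5276 -30.23 q6 0.638
```

```bash
python3 -m inch '[[[-0.002,0.001,-0.006,0,0,0],[-0.002,0.001,-0.012,0,0,0],[-0.002,0.001,-0.018,0,0,0],[-0.002,0.001,-0.02,0,0,0],[-0.002,0.001,-0.02,0,0,0]]]'; python3 st.py;python3 -m inch '[[[0,0,-0.004,0,0,0],[0,0,-0.004,0,0,0]]]'; python3 st.py;python3 -m inch '[[[0,0,-0.004,0,0,0],[0,0,-0.004,0,0,0]]]'; python3 st.py
```

```text
t: 14.9
eef_pos: [0.6141, 0.0549, 0.3512]
ee_rot: [3.142, 0.0, -0.528]
force: [-0.9, 0.3, -8.5]
width: 0.0235
14.9 F [-0.9058  0.273  -8.4566] M [ 0.2806  0.5381 -0.0191] w 0.0235 p [0.6141 0.0549 0.3512] mouthz 0.0382 yaw -0.5276 -30.23 q6 0.638
t: 15.15
eef_pos: [0.6141, 0.0549, 0.3504]
ee_rot: [-3.142, -0.0, -0.528]
force: [-0.5, 0.2, -8.9]
width: 0.0239
15.15 F [-0.5231  0.1689 -8.9178] M [0.2225 0.5429 0.0101] w 0.0239 p [0.6141 0.0549 0.3504] mouthz 0.0374 yaw -0.5276 -30.23 q6 0.638
t: 15.4
eef_pos: [0.6142, 0.0549, 0.3497]
ee_rot: [-3.142, -0.0, -0.528]
force: [-0.5, 0.6, -6.8]
width: 0.0238
15.4 F [-0.4755  0.5595 -6.7904] M [0.2637 0.6626 0.04  ] w 0.0238 p [0.6142 0.0549 0.3497] mouthz 0.0367 yaw -0.5275 -30.23 q6 0.638
```

```bash
python3 -m inch '[[[0,0,-0.003,0,0,0],[0,0,-0.003,0,0,0]]]'; python3 st.py
```

```text
t: 15.65
eef_pos: [0.6142, 0.0549, 0.3497]
ee_rot: [-3.141, -0.001, -0.527]
force: [-2.2, -0.1, -2.0]
width: 0.0239
15.65 F [-2.1816 -0.0838 -2.0407] M [ 0.1958  1.1225 -0.0011] w 0.0239 p [0.6142 0.0549 0.3497] mouthz 0.0367 yaw -0.5274 -30.22 q6 0.638
```

Seated on the washer with light contact of about 6 N. I'll relieve 0.4 mm and start turning clockwise, watching the moment Mz.

```bash
python3 -m inch '[[[0,0,0.002,0,0,0],[0,0,0.002,0,0,-0.015],[0,0,0.002,0,0,-0.03],[0,0,0.002,0,0,-0.04],[0,0,0.002,0,0,-0.04]]]'; python3 st.py; python3 -m inch '[[[0,0,0,0,0,-0.015],[0,0,0,0,0,-0.03],[0,0,0,0,0,-0.04],[0,0,0,0,0,-0.04]]]'; python3 st.py
```

```text
t: 16.27
eef_pos: [0.6142, 0.0549, 0.3497]
ee_rot: [-3.141, -0.0, -0.653]
force: [-2.0, 1.6, -3.3]
width: 0.0241
16.27 F [-2.0479  1.6081 -3.2834] M [0.4264 1.0038 0.0483] w 0.0241 p [0.6142 0.0549 0.3497] mouthz 0.0367 yaw -0.6529 -37.41 q6 0.512
t: 16.77
eef_pos: [0.6142, 0.0549, 0.3497]
ee_rot: [-3.141, -0.0, -0.778]
force: [-2.0, 1.3, -2.0]
width: 0.0237
16.77 F [-1.9936  1.317  -2.0299] M [0.4624 0.9665 0.1067] w 0.0237 p [0.6142 0.0549 0.3497] mouthz 0.0367 yaw -0.7784 -44.6 q6 0.387
```

```bash
python3 -m inch '[[[-0.002,0.001,0.003,0,0,-0.01],[-0.002,0.001,0.003,0,0,-0.025],[-0.002,0.001,0.003,0,0,-0.04],[-0.002,0.001,0.003,0,0,-0.04]]]'; python3 st.py; python3 -m inch '[[[0,0,0,0,0,-0.015],[0,0,0,0,0,-0.03],[0,0,0,0,0,-0.03]]]'; python3 st.py;  python3 -m inch '[[[0,0,0,0,0,-0.015],[0,0,0,0,0,-0.03],[0,0,0,0,0,-0.03]]]'; python3 st.py
```

```text
t: 17.27
eef_pos: [0.6138, 0.0551, 0.3497]
ee_rot: [-3.142, 0.0, -0.905]
force: [-0.5, 2.1, -6.0]
width: 0.0238
17.27 F [-0.5067  2.1076 -6.0034] M [0.4626 0.0918 0.0644] w 0.0238 p [0.6138 0.0551 0.3497] mouthz 0.0367 yaw -0.905 -51.85 q6 0.26
t: 17.65
eef_pos: [0.6138, 0.0552, 0.3497]
ee_rot: [-3.141, 0.0, -0.998]
force: [0.8, 1.4, -6.1]
width: 0.024
17.65 F [ 0.8053  1.3593 -6.1102] M [ 0.5457 -0.2109  0.075 ] w 0.024 p [0.6138 0.0552 0.3497] mouthz 0.0367 yaw -0.998 -57.18 q6 0.167
t: 18.02
eef_pos: [0.6138, 0.0552, 0.3498]
ee_rot: [-3.141, 0.0, -1.092]
force: [1.2, 0.8, -8.4]
width: 0.0236
18.02 F [ 1.1854  0.8081 -8.3982] M [ 0.5694 -0.3494  0.0833] w 0.0236 p [0.6138 0.0552 0.3498] mouthz 0.0368 yaw -1.0917 -62.55 q6 0.073
```

```bash
for i in 1; do :; done; python3 -m inch '[[[0,0,0,0,0,-0.015],[0,0,0,0,0,-0.03],[0,0,0,0,0,-0.03]]]'; python3 st.py; python3 -m inch '[[[0,0,0,0,0,-0.015],[0,0,0,0,0,-0.03],[0,0,0,0,0,-0.03]]]'; python3 st.py
```

```text
t: 18.4
eef_pos: [0.6138, 0.0551, 0.3497]
ee_rot: [-3.142, 0.0, -1.186]
force: [1.6, 1.1, -9.4]
width: 0.0237
18.4 F [ 1.6425  1.0513 -9.439 ] M [ 0.6516 -0.5863  0.0228] w 0.0237 p [0.6138 0.0551 0.3497] mouthz 0.0367 yaw -1.1856 -67.93 q6 -0.021
t: 18.77
eef_pos: [0.6138, 0.0552, 0.3498]
ee_rot: [3.142, 0.0, -1.279]
force: [1.0, 1.2, -9.9]
width: 0.0238
18.77 F [ 1.0442  1.2369 -9.937 ] M [ 0.7972 -0.7315  0.2394] w 0.0238 p [0.6138 0.0552 0.3498] mouthz 0.0368 yaw -1.2792 -73.3 q6 -0.115
```

```bash
python3 -m inch '[[[0,0,0,0,0,-0.015],[0,0,0,0,0,-0.03],[0,0,0,0,0,-0.03]]]'; python3 st.py
```

```text
t: 19.15
eef_pos: [0.6138, 0.0552, 0.3498]
ee_rot: [3.142, 0.0, -1.374]
force: [2.0, 1.8, -11.6]
width: 0.0237
19.15 F [  2.0182   1.7614 -11.6427] M [ 0.7403 -0.9133  0.2945] w 0.0237 p [0.6138 0.0552 0.3498] mouthz 0.0368 yaw -1.3735 -78.7 q6 -0.209
```

```bash
python3 -m inch '[[[0.002,0.002,-0.001,0,0,-0.01],[0.002,0.002,-0.001,0,0,-0.02],[0.002,0.002,-0.001,0,0,-0.02]]]'; python3 st.py
```

```text
t: 19.52
eef_pos: [0.6141, 0.0554, 0.3498]
ee_rot: [3.141, -0.0, -1.439]
force: [0.9, 0.4, -10.1]
width: 0.0235
19.52 F [  0.9299   0.4152 -10.1196] M [ 0.4733 -0.5508  0.3077] w 0.0235 p [0.6141 0.0554 0.3498] mouthz 0.0368 yaw -1.4389 -82.45 q6 -0.274
```

```bash
python3 -m inch '[[[0,0,0,0,0,-0.01],[0,0,0,0,0,-0.02],[0,0,0,0,0,-0.02]]]'; python3 st.py
```

```text
t: 19.9
eef_pos: [0.6141, 0.0554, 0.3498]
ee_rot: [3.141, -0.0, -1.502]
force: [1.1, 0.2, -10.7]
width: 0.0237
19.9 F [  1.0629   0.19   -10.7427] M [ 0.3503 -0.5229  0.2988] w 0.0237 p [0.6141 0.0554 0.3498] mouthz 0.0368 yaw -1.5023 -86.07 q6 -0.338
```

Mz stepped from about 0.07 to 0.29 between -68° and -73° of yaw, so the nut likely came firm near -70.5°. The target yaw is then about -116°. I'll go on in steps and watch for any second torque step.

```bash
python3 -m inch '[[[0.001,0,0,0,0,-0.015],[0.001,0,0,0,0,-0.03],[0.001,0,0,0,0,-0.045],[0.001,0,0,0,0,-0.045]]]'; python3 st.py; python3 -m inch '[[[0,0,0,0,0,-0.015],[0,0,0,0,0,-0.03]]]'; python3 st.py;python3 -m inch '[[[0,0,0,0,0,0],[0,0,0,0,0,0]]]'; python3 st.py; python3 - <<'E'
from h import *
s=arm.grab_frame("scene");t=arm.grab_frame("top")
p=arm.get_state();x,y,z=p['eef_pos'];yaw=p['ee_rot'][2]
R=cv2.Rodrigues(np.array([0,0,yaw]))[0]
c=np.array([[a*.055,b*.012,d*.014] for a in(1,-1) for b in(1,-1) for d in(1,-1)])@R.T+[x,y,z-.159]
crop("scene",(230,140,350,260),5,"pics/j1.png",s,proj("scene",c));crop("top",(215,100,315,190),6,"pics/j2.png",t,proj("top",c))
E
```

```text
t: 20.4
eef_pos: [0.6143, 0.0554, 0.3498]
ee_rot: [3.141, -0.0, -1.643]
force: [0.2, -0.1, -10.3]
width: 0.0235
20.4 F [  0.243   -0.0703 -10.2762] M [ 0.309  -0.388   0.3388] w 0.0235 p [0.6143 0.0554 0.3498] mouthz 0.0368 yaw -1.6425 -94.11 q6 -0.478
t: 20.65
eef_pos: [0.6143, 0.0555, 0.3498]
ee_rot: [3.141, -0.0, -1.737]
force: [0.8, 0.4, -10.0]
width: 0.0236
20.65 F [ 0.7652  0.4382 -9.9899] M [ 0.3674 -0.4653  0.5721] w 0.0236 p [0.6143 0.0555 0.3498] mouthz 0.0368 yaw -1.7371 -99.53 q6 -0.573
t: 20.9
eef_pos: [0.6143, 0.0554, 0.3498]
ee_rot: [3.141, 0.0, -1.736]
force: [1.8, 0.5, -10.5]
width: 0.0237
20.9 F [  1.7508   0.4885 -10.5196] M [ 0.2949 -0.3601  0.314 ] w 0.0237 p [0.6143 0.0554 0.3498] mouthz 0.0368 yaw -1.7358 -99.46 q6 -0.571
```

View pics/j1.png

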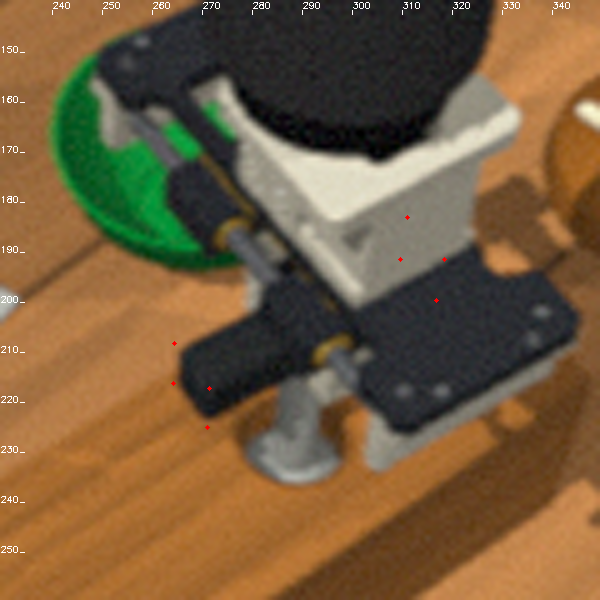

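View pics/j2.png

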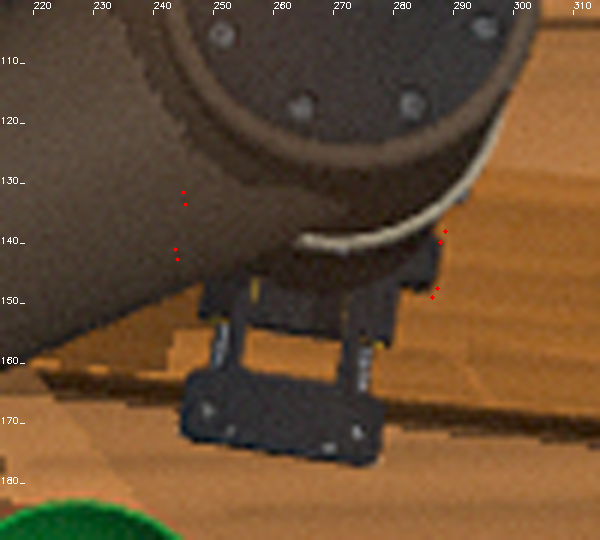

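The handle end, at about (267,215) in the scene view, follows the commanded bar angle, so there's no slip. The torque in motion was 0.57 N m, which matches 0.45 + 0.2 × 0.5 rad with firm at about -70°. That leaves about 16° to turn.

```bash
python3 -m inch '[[[0,0,0,0,0,-0.015],[0,0,0,0,0,-0.03],[0,0,0,0,0,-0.045],[0,0,0,0,0,-0.06],[0,0,0,0,0,-0.075],[0,0,0,0,0,-0.088]]]'; python3 st.py;python3 -m inch '[[[0,0,0,0,0,0],[0,0,0,0,0,0]]]'; python3 st.py
```

```text
t: 21.75
eef_pos: [0.6144, 0.0555, 0.3498]
ee_rot: [-3.141, -0.0, -2.014]
force: [0.7, 0.4, -10.8]
width: 0.0238
21.75 F [  0.7247   0.428  -10.8179] M [ 0.2052 -0.6396  0.6101] w 0.0238 p [0.6144 0.0555 0.3498] mouthz 0.0368 yaw -2.0139 -115.39 q6 -0.849
t: 22.0
eef_pos: [0.6144, 0.0555, 0.3498]
ee_rot: [3.142, -0.0, -2.013]
force: [1.1, 0.2, -9.5]
width: 0.0234
22.0 F [ 1.0865  0.1517 -9.4544] M [ 0.1405 -0.7511  0.383 ] w 0.0234 p [0.6144 0.0555 0.3498] mouthz 0.0368 yaw -2.0125 -115.31 q6 -0.848
```

0.61 N m in motion matches about 0.8 rad past firm. I'll back off about 3° within the play to unload, then lift.

```bash
python3 -m inch '[[[0,0,0,0,0,0.01],[0,0,0,0,0,0.016],[0,0,0,0,0,0.016]]]'; python3 st.py; python3 -m inch '[[[0,0,0.015,0,0,0],[0,0,0.03,0,0,0],[0,0,0.05,0,0,0],[0,0,0.07,0,0,0],[0,0,0.09,0,0,0],[0,0,0.12,0,0,0],[0,0,0.15,0,0,0]]]';python3 st.py
```

```text
t: 22.38
eef_pos: [0.6143, 0.0554, 0.35]
ee_rot: [3.142, -0.0, -1.963]
force: [0.6, -0.2, -8.1]
width: 0.0239
22.38 F [ 0.6028 -0.1867 -8.1001] M [ 0.0976 -0.044   0.0408] w 0.0239 p [0.6143 0.0554 0.35  ] mouthz 0.037 yaw -1.963 -112.47 q6 -0.798
t: 23.25
eef_pos: [0.6143, 0.0555, 0.3803]
ee_rot: [-3.142, 0.0, -1.963]
force: [-0.1, 0.9, -7.9]
width: 0.0236
23.25 F [-0.1264  0.8998 -7.8963] M [0.0704 0.0245 0.0194] w 0.0236 p [0.6143 0.0555 0.3803] mouthz 0.0673 yaw -1.9632 -112.48 q6 -0.799
```

```bash
python3 -m inch '[[[0,0,0.06,0,0,0],[0,0,0.16,0,0,0],[0,0,0.26,0,0,0],[0,0,0.36,0,0,0],[0,0,0.42,0,0,0],[-0.05,-0.1,0.42,0,0,0],[-0.15,-0.25,0.42,0,0,0],[-0.25,-0.4,0.42,0,0,0]]]'; python3 -m inch '[[[-0.1,-0.13,0,0,0,0],[-0.23,-0.29,0,0,0,0],[-0.36,-0.45,0,0,0,0],[-0.48,-0.6,0,0,0,0],[-0.59,-0.72,0,0,0,0],[-0.67,-0.79,0,0,0,0],[-0.695,-0.805,0,0,0,0],[-0.695,-0.805,0,0,0,0]]]';python3 - <<'E'
from h import *
exec(open('st.py').read())
x,y,z=p
im=arm.grab_frame("scene");t=arm.grab_frame("top")
D=list(proj("scene",circ(x,y,z-.313,.0215)))+list(proj("scene",circ(x,y,z-.313+.04,.0215)))
crop("scene",(85,170,195,275),5,"pics/k1.png",im,D);cv2.imwrite("pics/k2r.png",t);crop("top",(248,128,284,164),16,"pics/k2.png",t)
E
```

```text
t: 24.25
eef_pos: [0.5631, -0.0257, 0.4632]
ee_rot: [3.14, -0.001, -1.963]
force: [0.2, -0.5, -8.4]
width: 0.0234
t: 25.25
eef_pos: [0.4251, -0.1856, 0.464]
ee_rot: [-3.141, 0.0, -1.964]
force: [-0.1, -1.2, -7.8]
width: 0.0236
25.25 F [-0.0747 -1.2361 -7.7582] M [ 0.2208 -0.127  -0.032 ] w 0.0236 p [ 0.4251 -0.1856  0.464 ] mouthz 0.151 yaw -1.9637 -112.51 q6 -0.407
```

View pics/k1.png

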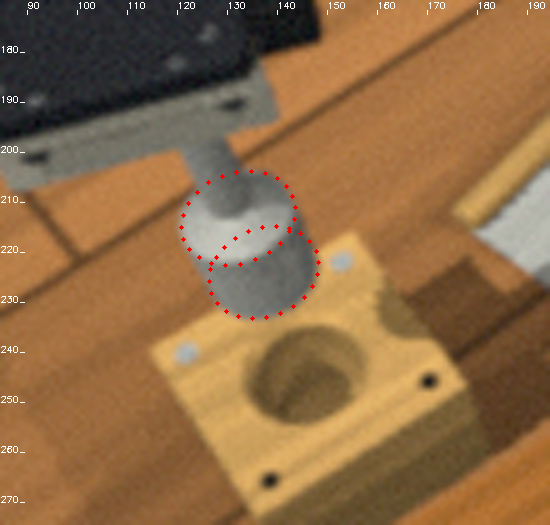

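View pics/k2.png

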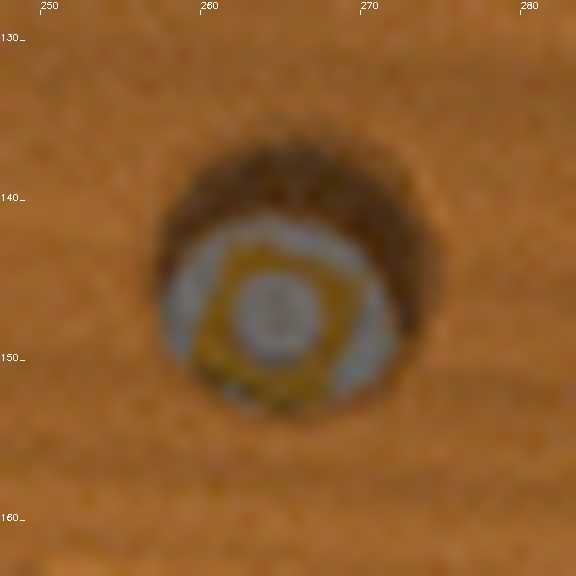

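The nut now reads about -23°, i.e. -113° after an 83° turn, which agrees with the wrench. The socket at about (134,218) lines up above the block hole at about (145,244). Lowering it in.

```bash
python3 -m inch '[[[0,0,-0.06,0,0,0],[0,0,-0.14,0,0,0],[0,0,-0.22,0,0,0],[0,0,-0.29,0,0,0],[0,0,-0.34,0,0,0],[0,0,-0.37,0,0,0],[0,0,-0.38,0,0,0]]]';python3 st.py;  python3 -m inch '[[[0,0,-0.01,0,0,0],[0,0,-0.02,0,0,0],[0,0,-0.03,0,0,0],[0,0,-0.04,0,0,0],[0,0,-0.05,0,0,0],[0,0,-0.05,0,0,0]]]';python3 st.py
```

```text
t: 26.22
eef_pos: [0.4254, -0.1856, 0.3877]
ee_rot: [3.141, -0.0, -1.963]
force: [0.1, -0.1, -7.7]
width: 0.0237
26.23 F [ 0.0515 -0.1325 -7.7275] M [0.0884 0.1074 0.0133] w 0.0237 p [ 0.4254 -0.1856  0.3877] mouthz 0.0747 yaw -1.9633 -112.49 q6 -0.407
t: 26.98
eef_pos: [0.4253, -0.1855, 0.3777]
ee_rot: [3.141, -0.0, -1.963]
force: [-0.1, 1.2, -7.9]
width: 0.0235
26.98 F [-0.0845  1.1762 -7.9103] M [0.0275 0.0727 0.0138] w 0.0235 p [ 0.4253 -0.1855  0.3777] mouthz 0.0647 yaw -1.9633 -112.49 q6 -0.407
```

Inside the rim with no force. I'll lower further; the floor should be at a mouth reading of about 0.0165.

```bash
python3 -m inch '[[[0,0,-0.03,0,0,0],[0,0,-0.07,0,0,0],[0,0,-0.11,0,0,0],[0,0,-0.15,0,0,0],[0,0,-0.18,0,0,0],[0,0,-0.205,0,0,0],[0,0,-0.22,0,0,0],[0,0,-0.22,0,0,0]]]';python3 st.py; python3 -m inch '[[[0,0,-0.005,0,0,0],[0,0,-0.01,0,0,0],[0,0,-0.01,0,0,0]]]';python3 st.py; python3 -m inch '[[[0,0,-0.005,0,0,0],[0,0,-0.01,0,0,0],[0,0,-0.01,0,0,0]]]';python3 st.py
```

```text
t: 27.98
eef_pos: [0.4253, -0.1855, 0.3337]
ee_rot: [3.141, -0.0, -1.963]
force: [0.0, -0.3, -8.4]
width: 0.0238
27.98 F [ 0.0166 -0.2839 -8.4259] M [ 0.0358  0.0787 -0.0101] w 0.0238 p [ 0.4253 -0.1855  0.3337] mouthz 0.0207 yaw -1.9633 -112.49 q6 -0.407
t: 28.35
eef_pos: [0.4253, -0.1855, 0.3319]
ee_rot: [-3.142, 0.0, -1.963]
force: [0.3, 1.0, -7.8]
width: 0.0236
28.35 F [ 0.316   1.0405 -7.7717] M [-0.0101  0.0973 -0.0146] w 0.0236 p [ 0.4253 -0.1855  0.3319] mouthz 0.0189 yaw -1.9633 -112.49 q6 -0.407
t: 28.72
eef_pos: [0.4253, -0.1855, 0.3298]
ee_rot: [3.142, -0.0, -1.963]
force: [-0.4, 0.9, -8.2]
width: 0.0237
28.73 F [-0.3586  0.9249 -8.1708] M [ 0.0406  0.0727 -0.0222] w 0.0237 p [ 0.4253 -0.1855  0.3298] mouthz 0.0168 yaw -1.9633 -112.49 q6 -0.407
```

```bash
python3 -m inch '[[[0,0,-0.004,0,0,0],[0,0,-0.004,0,0,0]]]';python3 st.py; python3 -m inch '[[[0,0,-0.003,0,0,0],[0,0,-0.003,0,0,0]]]';python3 st.py
```

```text
t: 28.98
eef_pos: [0.4255, -0.1855, 0.3297]
ee_rot: [-3.141, -0.0, -1.963]
force: [-2.5, 1.8, 1.4]
width: 0.0234
28.98 F [-2.5464  1.8367  1.4469] M [ 0.8273  1.26   -0.0191] w 0.0234 p [ 0.4255 -0.1855  0.3297] mouthz 0.0167 yaw -1.963 -112.47 q6 -0.407
t: 29.22
eef_pos: [0.4256, -0.1856, 0.3297]
ee_rot: [-3.14, -0.0, -1.963]
force: [-3.6, 2.2, 8.1]
width: 0.0231
29.23 F [-3.5919  2.1879  8.0637] M [ 1.3195  2.0757 -0.0381] w 0.0231 p [ 0.4256 -0.1856  0.3297] mouthz 0.0167 yaw -1.9628 -112.46 q6 -0.407
```

On the floor, at the same TCP height (0.3297) as when it was picked up. I'll relieve, open and retreat.

```bash
python3 -m inch '[[[0,0,0.006,0,0,0],[0,0,0.006,0,0,0]]]';python3 st.py; python3 -m inch '[[[0,0,0,0,0,0],[0,0,0,0,0,0],[0,0,0,0,0,0],[0,0,0,0,0,0],[0,0,0,0,0,0],[0,0,0,0,0,0]]]' 70;python3 st.py
```

```text
t: 29.48
eef_pos: [0.4254, -0.1855, 0.3298]
ee_rot: [-3.141, 0.0, -1.963]
force: [-0.7, 1.0, -1.1]
width: 0.0235
29.48 F [-0.7126  1.0362 -1.103 ] M [0.5251 0.7215 0.0014] w 0.0235 p [ 0.4254 -0.1855  0.3298] mouthz 0.0168 yaw -1.9632 -112.48 q6 -0.407
t: 30.22
eef_pos: [0.4254, -0.1855, 0.3296]
ee_rot: [-3.142, -0.0, -1.963]
force: [-0.1, -0.2, 0.3]
width: 0.0693
30.23 F [-0.122  -0.2049  0.3398] M [0.0237 0.0777 0.0119] w 0.0693 p [ 0.4254 -0.1855  0.3296] mouthz 0.0166 yaw -1.9633 -112.49 q6 -0.407
```

Released. Next I'll go up and sideways, away from the block, and look.

```bash
python3 -m inch '[[[0,0,0.04,0,0,0],[0,0,0.12,0,0,0],[0,0,0.24,0,0,0],[0,0,0.36,0,0,0],[0,0,0.48,0,0,0],[0,0,0.58,0,0,0],[0,0,0.6,0,0,0],[0,0,0.6,0,0,0]]]'; python3 -m inch '[[[-0.05,-0.1,0,0,0,0],[-0.15,-0.3,0,0,0,0],[-0.25,-0.5,0,0,0,0],[-0.35,-0.7,0,0,0,0],[-0.45,-0.9,0,0,0,0],[-0.5,-1,0,0,0,0],[-0.5,-1,0,0,0,0],[-0.5,-1,0,0,0,0]]]'; python3 - <<'E'
from h import *
exec(open('st.py').read())
s=arm.grab_frame("scene");t=arm.grab_frame("top")
x,y,z=.425,-.1855,.169
D=lambda n:list(proj(n,circ(x,y,.07,.0215)))
crop("scene",(105,185,205,285),6,"pics/l1.png",s);crop("top",(120,110,410,250),2.7,"pics/l2.png",t) if 0 else cv2.imwrite("pics/l2.png",t)
cv2.imwrite("pics/l1r.png",s)
for n in("scene","top"):
    for c in("wrench","bowl_mid","loaf_mid","scraper_mid"):
        print(n,c,[(round(d['score'],2),np.round(d['box'],1)) for d in arm.search_frame(c,n)[:1]])
E
```

```text
t: 31.22
eef_pos: [0.4252, -0.1855, 0.4496]
ee_rot: [-3.141, 0.0, -1.963]
force: [-1.5, -0.0, -0.4]
width: 0.0697
t: 32.22
eef_pos: [0.3254, -0.3852, 0.4489]
ee_rot: [3.14, 0.0, -1.964]
force: [-0.8, 1.1, 0.2]
width: 0.07
32.23 F [-0.7889  1.0535  0.1631] M [0.0255 0.0345 0.0659] w 0.07 p [ 0.3254 -0.3852  0.4489] mouthz 0.1359 yaw -1.9636 -112.51 q6 0.087
scene wrench [(0.66, array([104.6, 204.5, 163.5, 254.7]))]
scene bowl_mid [(0.91, array([240.2, 142.6, 303.2, 193.8]))]
scene loaf_mid [(0.86, array([336.3, 151. , 395.5, 198.1]))]
scene scraper_mid [(0.8, array([175.4, 177.6, 232.2, 230.8]))]
top wrench [(0.93, array([338.2, 203.1, 378.3, 224.2]))]
top bowl_mid [(0.79, array([201.6, 182.6, 254. , 238.2]))]
top loaf_mid [(0.94, array([143.8, 131.7, 188.7, 179.7]))]
top scraper_mid [(0.72, array([266.1, 208. , 314.7, 241.7]))]
```

View pics/l1.png

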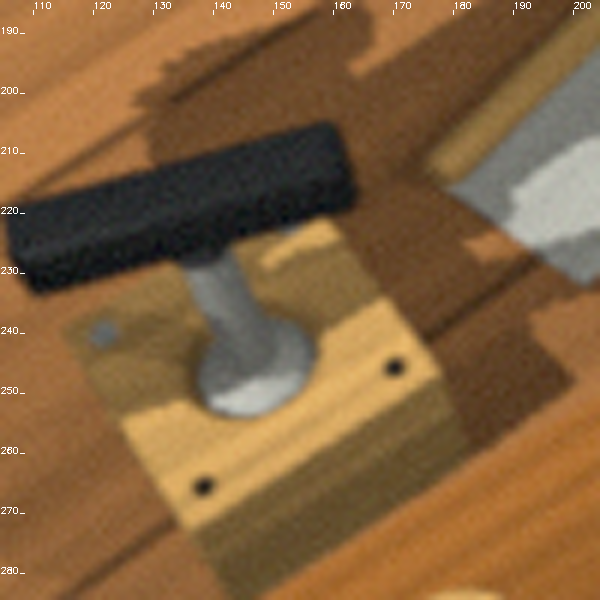

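View pics/l2.png

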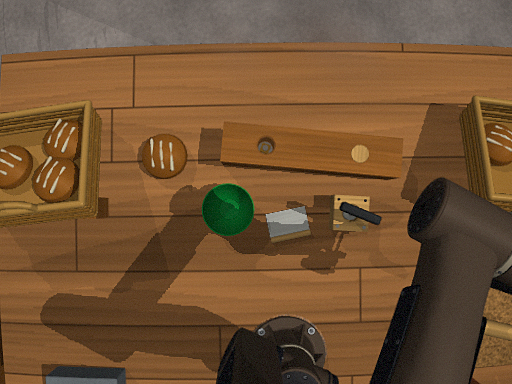

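The wrench stands upright in its hole, with the socket at about (146,245) and the handle at about (135,218) in the scene view. The bowl, loaf and scraper boxes are unchanged to within 2–3 px, and the arm is clear. Handing in.

```bash
python3 -m inch '[[[0,0,0,0,0,0],[0,0,0,0,0,0]]]'; python3 -c "
from station import arm
print(arm.job_done())"
```

```text
t: 32.98
eef_pos: [0.3253, -0.3855, 0.4497]
ee_rot: [-3.142, 0.0, -1.963]
force: [-0.6, 0.1, 1.4]
width: 0.0704
the job is handed in; nothing more can be done
None
```

I tightened the nut to about 0.78 rad past firm, stood the wrench back in its block and handed the job in at about 33 s. The hand-in reports no verdict, so these figures are my own readings.

- **Seating:** the socket went down over the nut onto the washer. The largest push I read was about 6 N. The limit is 40 N.
- **Turning:** the torque stepped up near -70.5° of tool yaw, where I took the nut to be firm, and I went on to -115.3°. That step is only known to within about 2.5° either way.
- **Torque agreement:** the torque while turning was 0.57 N m about 0.5 rad past that step and 0.61 N m at the end. Both match the given firm law. Readings taken at rest were lower, about 0.3 to 0.38 N m.
- **Nut angle by camera:** the nut went from about -30° to about -113°, which agrees with the wrench angle less its play.
- **Wrench in its block:** it reached the floor at the same tool height as at pickup (0.3297 m), and the last pictures show it upright in the hole. I did not measure its final tilt or offset from the hole's centre numerically.
- **Other items:** the detection boxes for the bowl, loaf and scraper were the same as at the start to within about 3 px. The arm stood clear of everything.

The two cameras disagreed by 2 to 4 mm on where the bore is, so I used a value between them and corrected sideways by feel on the way in. No check failed.

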